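# Adjust a trolley drum brake through the slot in its backing plate

### The job

The trolley's drum brake lies on the bench with its backing plate up. Take the adjusting spoon out of the tool stand and, working through the slot in the plate, push the star wheel's teeth tooth by tooth away from the centre spindle until the shoes come up firm against the drum, then back the wheel off by one tooth. Do not strain the teeth or the plate, put the spoon back upright in the stand, and leave everything else where it is.

Things in the scene. Friction and masses are not known exactly. Their poses are not given: they have to be found in the camera images.
- brake: Drum brake lying on the bench, dark drum below, grey round backing plate on top, 260 mm across; fixed. Origin on the bench under its centre, z up. Plate top is flat at z = 85 mm, plate 3 mm thick. A spindle of 42 mm diameter stands in the centre up to z = 122 mm. Its x axis runs from the spindle through the access slot.
- slot (a point): Centre of the access slot, at the plate's top surface, 80 mm from the brake's centre along the brake's x. The slot is 34 mm long along the brake's x and 13 mm wide along its y, and goes straight through the plate. Same axes as the brake.
- star_wheel: Steel star wheel under the slot, seen through it: 52 mm over the tips, 12 mm wide, 10 straight teeth 4 mm thick and 13 mm deep. Origin on its axis, which lies along the brake's y, 34 mm below the plate's top, right under the slot's centre (a tooth pointing up ends 8 mm below the plate's top). It turns with the wheel; one tooth points along its own z, the others every 36 degrees round its y.
- adjuster (a joint): Turn of the star wheel in rad. It grows (tightens) as the teeth at the top move along the brake's +x, away from the spindle; one tooth is 0.628 rad. The reading does not tell where the teeth stand: see star_wheel's axes. Somewhere between 1.0 and 2.1 rad on from its start the shoes meet the drum: that is to be felt. A stiff thread holds the wheel where it is left.
- spoon: Adjusting spoon, the only tool with a square grip: black, 26 x 26 mm, 60 mm tall plus a 4 mm grey cap; below it a straight flat steel blade 38 mm long, 9 mm wide along its y, 3 mm thick along its x. About 110 g. Origin at the centre of the grip's lower face, z up. That face rests on the stand's top, the blade hangs in the hole; its x starts within 0.1 rad of the stand's x.
- blade_tip (a point): Centre of the lower end of the spoon's blade, 38 mm below the spoon's origin. At the blade the star wheel turns freely under about 2 to 4 N; once the shoes meet the drum it comes up hard (about 8 N m/rad), is firm from 8 N on (12 to 16 N is a good push), and more than 20 N strains the teeth or the plate.
- stand: Wooden tool stand, a block 56 mm along its x, 170 mm along its y and 50 mm high, fixed. Origin at the centre of its underside. Three square 15 mm holes right through, on its middle line at y = -52, 0 and +52 mm; each holds one tool, which one is in which hole changes. Any free hole will do for the spoon.
- punch: Bystander in the stand: pin punch with a round 22 mm black grip, 58 mm tall. Origin at the grip's lower face.
- scriber: Bystander in the stand: scriber with a round waisted 25 mm black grip, 66 mm tall. Origin at the grip's lower face.
- dust_plug: Bystander: black rubber plug of the slot, 28 mm across, lying on the bench.
- hub_nut: Bystander: castle nut, 36 mm across the flats, 24 mm high.
- bearing: Bystander: bearing ring, 62 mm across, 18 mm high.
- grease_cap: Bystander: pressed steel hub cap, 52 mm across, 28 mm high.
- multimeter: Bystander: hand multimeter, 170 x 85 x 45 mm.
- tape_roll: Bystander: roll of paper tape, 96 mm across, 24 mm high.
- spray_can: Bystander: spray can, 60 mm across, 190 mm high.

How it is judged:
By the outcome, as a careful person would: the job done as asked, in the order asked, and still so for the second after the job is handed in, with the robot touching nothing.
It also fails if it takes over 72 s, if anything falls off the work surface, if the arm or the gripper's body presses on something with over 40 N, if the wrist force passes 120 N, or if a joint passes its speed limit or range.

### The arm

A 7-joint arm with a two-finger parallel gripper is mounted at the origin on the work surface. World frame = base frame: x ahead of the robot, y to its left, z up, the work surface at z = 0. Lengths are in m, angles in rad, forces in N, time in s.
With the tool pointing down it reaches from about 0.425 to 1.025 m from the base axis. Payload 9.4 kg.
Tool frame: the origin (TCP) lies midway between the tips of the shut fingers; the grasp point (between the pads) lies 19 mm behind it; z points along the fingers, y is the direction in which the jaws open and shut (so a half turn about z gives the same grasp; the last joint's range is limited). The gripper opens to 93 mm and grips with 3 to 60 N. Pads are 15 mm wide; open, the fingers measure 128 mm over their backs; the gripper's body (75 mm by 188 mm) begins 65 mm behind the grasp point.
Start: joints at [1.075, 0.599, -0.003, 1.599, 0.002, 0.943, -0.08], TCP at [0.295, -0.662, 0.219] pointing down, gripper open.
Joint ranges: [-2.57, 2.57], [-0.35, 1.97], [-1.29, 1.29], [0.11, 2.56], [-1.05, 4.19], [0.11, 1.86], [-2.63, 2.63]. Speed limits (rad/s): [2.22, 2.22, 3.01, 3.01, 3.14, 3.14, 3.14].

### API

Orientations are given as a unit quaternion [x, y, z, w].
In Python, from station import status, grab_frame, calibration, ticket gives the robot as it stands. The module is installed in compiled form; this text tells all that it offers.
- The arm moves only by the shell command python3 -m pendant 'ROWS'. ROWS is JSON, a list of rows, each a list of 3 entries, a list of its own where there are three numbers: the turn, a rotation vector about the tool's x, y, z in degrees, then the shift along the tool's x, y, z in cm, then the gripper's target within -1 to 1 (shut at 1, half-way at 0, fully open at -1). A call has exactly 5 rows; each row shifts and turns the pose as measured when the row begins, along the tool's axes as they then stand; what a row does not reach is not made up. A row lasts 1/12 s, in which the tool goes at most 41.7 mm and 7.16 degrees, less where a joint would pass 70% of its speed; a pose out of reach is approached as far as the arm can. A call with a gripper value outside its range is refused whole. The fingers move at their own pace and stop on an object; the grip force is fixed at half the most. Time passes only in rows, so rows that do not move let the fingers close, or fill a call up. It gives the time, the measured TCP pose, the force and the opening at its end, in the units of the state.
- status.state(): the state, without advancing time (a new reading comes with each control period).
- grab_frame(name): name is "side" or "top"; returns the picture (384x512x3 uint8, red, green, blue); there is no depth.
- calibration(name): a dict with "camera_matrix" (3x3 intrinsics, pixels), "D" ([k1, k2, p1, p2, k3] as OpenCV has them; the pictures are not rectified), "world_from_camera" (4x4, takes a point from camera to world coordinates). Camera axes: x right, y down, z forward; pixel columns grow to the right and rows downward; lengths in m; the calibration is good to about 2 mm. A picture is of the moment at which its call begins. calibration takes no time and is no camera call.
- ticket.close_job(): hands the job in, once; it reports no verdict.
The state is a dict: "time": time; "joints": joint angles; "joint_vel": joint speeds; "tau": joint torques, N m; "tcp_pos": TCP position; "orientation": TCP orientation; "force": force on the tool from outside, world axes, zero at the start; "moment": the same for the moment, N m; "grip_width": finger opening in m.
Only numpy, scipy, OpenCV 4.12 (cv2) and the standard library are available. Lean on these libraries where they do the work, as an engineer would, in place of code of your own. Each camera call takes 0.05 s, during which the arm holds its last target. There are 200 camera calls.

## Working session

There is one attempt and no reset: what is moved stays moved. The work goes in short steps, Python scripts to look and compute and a shell command to move; the robot and the scene stay as the last step left them, time stands still between calls to the robot, and variables do not carry over. Pictures are saved under pics/ and viewed, about 8 in all and at most 12, crops included, and the job is handed in when it is done.

```bash
mkdir -p pics; ls
python3 - <<'E'
from station import status, grab_frame, calibration
import cv2
s=status.state(); print(s)
for n in ("side","top"):
    c=calibration(n); print(n,c)
    cv2.imwrite(f"pics/{n}0.png",cv2.cvtColor(grab_frame(n),cv2.COLOR_RGB2BGR))
E
```

```text
pics
{'time': 0.0, 'joints': array([ 1.07528003,  0.60010108, -0.00256432,  1.60009351,  0.00179319,
        0.94291715, -0.07982425]), 'joint_vel': array([-0.00068669, -0.00016441, -0.00185367, -0.00240818, -0.00083006,
        0.00089547,  0.00081633]), 'tau': array([ 1.28017899e-03, -7.65087390e+01,  1.49807811e+00, -2.52359158e+01,
       -5.22938836e-02,  1.68504403e-02,  1.94116146e-04]), 'tcp_pos': array([ 0.29464757, -0.66190581,  0.21779002]), 'orientation': array([ 9.78148891e-01,  2.07904238e-01, -2.17015722e-04, -7.26682646e-04]), 'force': array([ 0.43822516, -1.01228748, -0.08840117]), 'moment': array([ 0.00873049, -0.02769785, -0.04136281]), 'grip_width': 0.09317614602982734}
side {'camera_matrix': array([[497.77308684,   0.        , 250.24656105],
       [  0.        , 497.77308684, 192.88606277],
       [  0.        ,   0.        ,   1.        ]]), 'D': array([-0.16661944,  0.        ,  0.        ,  0.        ,  0.        ]), 'world_from_camera': array([[ 0.82569978, -0.30374101,  0.47535384, -0.10543026],
       [-0.56410234, -0.44025149,  0.69854647, -0.91579354],
       [-0.00290197, -0.84493789, -0.53485657,  0.76361185],
       [ 0.        ,  0.        ,  0.        ,  1.        ]])}
top {'camera_matrix': array([[499.85082913,   0.        , 257.5537425 ],
       [  0.        , 499.85082913, 190.57587591],
       [  0.        ,   0.        ,   1.        ]]), 'D': array([-0.10339933,  0.        ,  0.        ,  0.        ,  0.        ]), 'world_from_camera': array([[ 0.02545713, -0.99799243,  0.05799173,  0.43570803],
       [-0.9996649 , -0.02514164,  0.00616354, -0.02676214],
       [-0.00469316, -0.05812921, -0.99829804,  1.66683624],
       [ 0.        ,  0.        ,  0.        ,  1.        ]])}
```

View pics/top0.png

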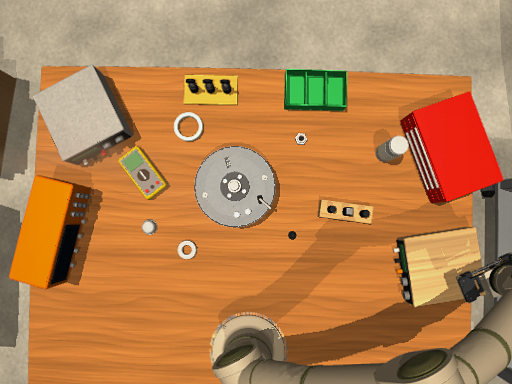

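View pics/side0.png

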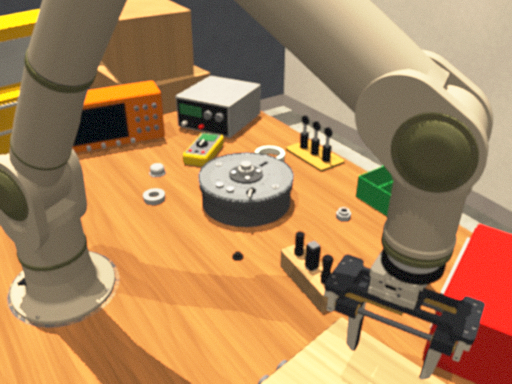

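Top view: the stand is near (346,212), with a square-capped tool apparently in the middle. The brake is at (235,187), with a dark slot at about (261,199). I'll enlarge these.

Run:
```python
import cv2, numpy as np
t=cv2.imread("pics/top0.png"); 
a=cv2.resize(t[140:236,185:285],(500,480),interpolation=cv2.INTER_CUBIC)
b=cv2.resize(t[192:232,312:380],(544,320)[:2],interpolation=cv2.INTER_CUBIC)[:, :300*0+544]
cv2.imwrite("pics/c1.png",a)
c=t[192:232,312:380]; c=cv2.resize(c,None,fx=8,fy=8,interpolation=cv2.INTER_CUBIC)
d=t[187:212,248:278]; d=cv2.resize(d,None,fx=10,fy=10,interpolation=cv2.INTER_CUBIC)
o=np.zeros((580,800,3),np.uint8); o[:320,:544]=c; o[325:575,:300]=d
s=cv2.imread("pics/side0.png")[225:310,275:340]; s=cv2.resize(s,(260,340),interpolation=cv2.INTER_CUBIC); o[230:570,535:795]=s
e=cv2.resize(t[167:207,215:255],(225,225),interpolation=cv2.INTER_CUBIC); o[330:555,305:530]=e
cv2.imwrite("pics/c2.png",o)
```

```text
(no output)
```

View pics/c2.png

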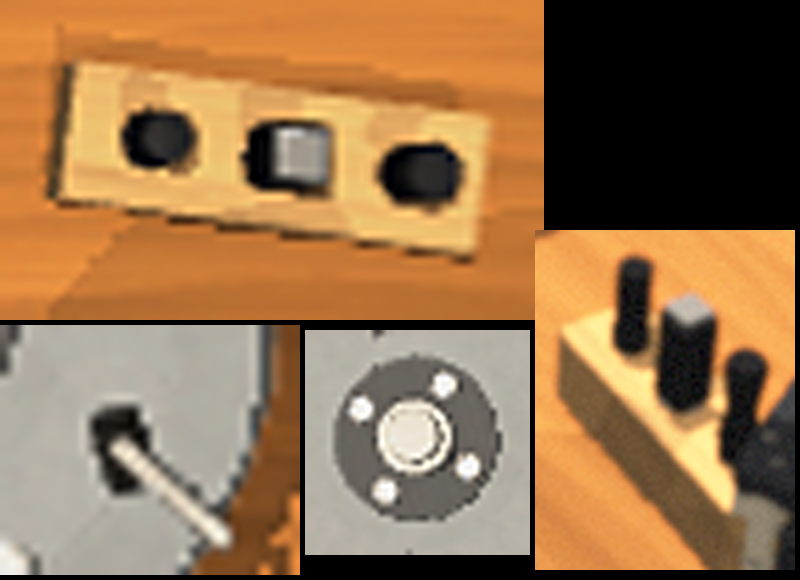

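View pics/c1.png

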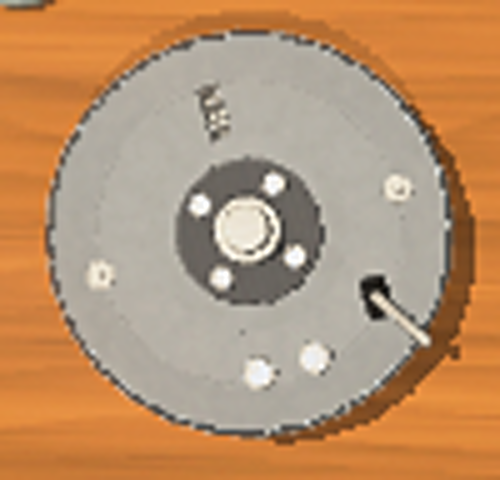

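The dark item at c1 (375,297) is the base of a lever. The real slot is the hatched patch at c1 (212,110), about 80 mm from the spindle, with the wheel's teeth showing through it. The spoon is in the middle hole, under the square grey cap. Next I'll measure.

```bash
cat > h.py <<'E'
import numpy as np, cv2
from station import status, grab_frame, calibration
from scipy.spatial.transform import Rotation as R
def px2w(n,uv,z):
    c=calibration(n); K=c["camera_matrix"]; T=c["world_from_camera"]
    p=cv2.undistortPoints(np.array(uv,float).reshape(-1,1,2),K,c["D"]).reshape(-1,2)
    d=np.c_[p,np.ones(len(p))]@T[:3,:3].T; o=T[:3,3]
    return o+d*((z-o[2])/d[:,2])[:,None]
def w2px(n,P):
    c=calibration(n); T=np.linalg.inv(c["world_from_camera"])
    return cv2.projectPoints(np.array(P,float).reshape(-1,1,3),cv2.Rodrigues(T[:3,:3])[0],T[:3,3],c["camera_matrix"],c["D"])[0].reshape(-1,2)
def shot(n,f):
    im=cv2.cvtColor(grab_frame(n),cv2.COLOR_RGB2BGR); cv2.imwrite(f,im); return im
def crop(im,x,y,w,h,f): return cv2.resize(im[y:y+h,x:x+w],None,fx=f,fy=f,interpolation=cv2.INTER_CUBIC)
def un(pts,x,y,f): return (np.array(pts,float)+.5)/f-.5+[x,y]
E
python3 - <<'E'
from h import *
np.set_printoptions(precision=4,suppress=True)
P=un([[50,232],[447,230],[245,32],[250,435]],185,140,5)
w=px2w("top",P,.085);print("plate edges",w); cx=[(w[2]+w[3])[0]/2,(w[0]+w[1])[1]/2]; print(cx)
print("spindle",px2w("top",un([[245,228]],185,140,5),.122))
s=px2w("top",un([[212,110],[202,85],[225,138]],185,140,5),.085); print("slot",s, np.hypot(*(s[0,:2]-cx)), np.degrees(np.arctan2(s[0,1]-cx[1],s[0,0]-cx[0])))
st=px2w("top",un([[75,63],[490,115],[475,250],[60,200]],312,192,8),.05); print("stand",st,st.mean(0))
for i in range(4): 
    d=st[(i+1)%4]-st[i]; print(np.linalg.norm(d),np.degrees(np.arctan2(d[1],d[0])))
print("cap",px2w("top",un([[302.5,153.5]],312,192,8),.114))
S=cv2.imread("pics/side0.png"); T=cv2.imread("pics/top0.png")
o=np.zeros((560,800,3),np.uint8)
sp=w2px("side",s[0]); print(sp)
x,y=int(sp[0,0])-25,int(sp[0,1])-17
o[:272,:400]=crop(S,x,y,50,34,8)
o[:280,410:690]=crop(T,213,148,28,28,10)
o[285:555,:352]=crop(T,335,195,26,20,13.5)[:270,:352] if 0 else cv2.resize(T[195:222,330:365],(352,270),interpolation=cv2.INTER_CUBIC)
o[285:555,400:760]=cv2.resize(S[235:280,290:350],(360,270),interpolation=cv2.INTER_CUBIC)
print(x,y); cv2.imwrite("pics/c3.png",o)
E
```

```text
plate edges [[ 0.5371  0.1834  0.085 ]
 [ 0.5447 -0.0687  0.085 ]
 [ 0.6681  0.063   0.085 ]
 [ 0.4118  0.0526  0.085 ]]
[np.float64(0.5399404773602423), np.float64(0.05734671445849679)]
spindle [[0.5403 0.0574 0.122 ]]
slot [[0.6175 0.0826 0.085 ]
 [0.6334 0.0895 0.085 ]
 [0.5998 0.0738 0.085 ]] 0.08160256475143722 18.034948893254924
stand [[ 0.506  -0.2228  0.05  ]
 [ 0.4891 -0.3924  0.05  ]
 [ 0.4342 -0.3871  0.05  ]
 [ 0.4505 -0.2178  0.05  ]] [ 0.4699 -0.305   0.05  ]
0.17044674874287824 -95.71326486356422
0.05514832127800664 174.42591404104604
0.17005033137818903 84.50646994393814
0.055802848758566545 -5.167403321463811
cap [[ 0.4702 -0.3046  0.114 ]]
[[262.9004 162.5049]]
237 145
```

View pics/c3.png

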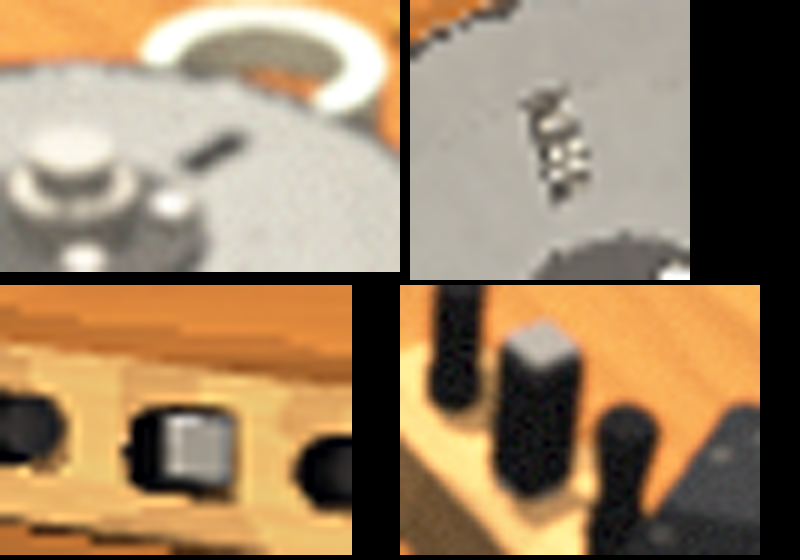

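Sizes and reach check out: the plate spans 252–256 mm, the stand 170 x 55.5 mm, the slot is 81.6 mm from the centre, and the side view agrees to about 1 px. I'll start with the rotation and approach.

```bash
python3 -m pendant '[[[0,0,-6.7],[0,0,0],-1],[[0,0,-6.7],[0,0,0],-1],[[0,0,-6.7],[0,0,0],-1],[[0,0,-6.7],[0,0,0],-1],[[0,0,-6.7],[0,0,0],-1]]' | tail -1
python3 -m pendant '[[[0,0,-6.7],[0,0,0],-1],[[0,0,-6.7],[0,0,0],-1],[[0,0,-6.7],[0,0,0],-1],[[0,0,-6.7],[0,0,0],-1],[[0,0,-0.3],[0,0,0],-1]]'
python3 - <<'E'
from h import *
s=status.state(); Rm=R.from_quat(s["orientation"]).as_matrix(); print(s["joints"].round(3)); 
print("yaw y",np.degrees(np.arctan2(Rm[1,1],Rm[0,1])), "tilt",Rm[:,2].round(4))
print("delta tool", (Rm.T@(np.array([.4702,-.3046,.2178])-s["tcp_pos"])*100).round(2))
# slot profile
T=cv2.imread("pics/top0.png").astype(np.float32).mean(2)
a=np.radians(17.5); c=np.array([.54,.0574]); u=np.array([np.cos(a),np.sin(a)]); v=np.array([-u[1],u[0]])
for yo in (-4,0,4):
    xs=np.arange(-24,25,2); P=[[*(c+u*(.08+x/1000)+v*yo/1000),.085] for x in xs]
    p=w2px("top",P).astype(np.float32); g=cv2.remap(T,p[:,0].copy(),p[:,1].copy(),cv2.INTER_CUBIC)
    print(yo,[f"{x}:{int(q)}" for x,q in zip(xs,g.ravel())])
E
```

```text
grip_width: 0.0929
time: 0.93
tcp_pos: [0.2936, -0.6593, 0.2127]
orientation: [0.722, 0.692, 0.001, -0.005]
force: [-0.9, 0.3, -0.2]
grip_width: 0.0931
[ 1.259  0.622 -0.306  1.591  0.214  0.973  0.841]
yaw y -2.4288875849391514 tilt [-0.0054  0.0089 -0.9999]
delta tool [36.19 16.14 -0.29]
-4 ['-24:179', '-22:180', '-20:179', '-18:173', '-16:161', '-14:136', '-12:96', '-10:139', '-8:222', '-6:192', '-4:171', '-2:208', '0:169', '2:103', '4:111', '6:154', '8:166', '10:174', '12:157', '14:118', '16:121', '18:163', '20:184', '22:171', '24:171']
0 ['-24:180', '-22:183', '-20:182', '-18:167', '-16:139', '-14:124', '-12:117', '-10:140', '-8:156', '-6:144', '-4:177', '-2:186', '0:141', '2:102', '4:118', '6:190', '8:194', '10:126', '12:93', '14:97', '16:102', '18:140', '20:177', '22:176', '24:171']
4 ['-24:182', '-22:183', '-20:183', '-18:142', '-16:84', '-14:60', '-12:94', '-10:186', '-8:192', '-6:127', '-4:134', '-2:112', '0:91', '2:97', '4:97', '6:133', '8:134', '10:84', '12:84', '14:111', '16:131', '18:160', '20:173', '22:172', '24:170']
```

The profile suggests teeth at about +7.5 mm (+17°) and −8.5 mm (−19°), with a gap at about −0.5 mm. Next I'll move over the spoon.

```bash
python3 -m pendant '[[[0,0,3],[0,0,0],-1],[[0,0,0],[3.6,1.4,0],-1],[[0,0,0],[3.6,1.4,0],-1],[[0,0,0],[3.6,1.4,0],-1],[[0,0,0],[3.6,1.4,0],-1]]' >/dev/null
python3 -m pendant '[[[0,0,0],[3.6,1.4,0],-1],[[0,0,0],[3.6,1.4,0],-1],[[0,0,0],[3.6,1.4,0],-1],[[0,0,0],[3.6,1.4,0],-1],[[0,0,0],[3.6,1.4,0],-1]]'  >/dev/null
python3 -m pendant '[[[0,0,0],[0,0,0],-1],[[0,0,0],[0,0,0],-1],[[0,0,0],[0,0,0],-1],[[0,0,0],[0,0,0],-1],[[0,0,0],[0,0,0],-1]]'
cat >> h.py <<'E'
def rep(target,yaw,tilt=True):
    "what is left to target TCP (m) with tool y at yaw deg, in row units, in the present tool axes"
    np.set_printoptions(precision=3,suppress=True)
    s=status.state(); Rm=R.from_quat(s["orientation"]).as_matrix(); a=np.radians(yaw)
    y=np.array([np.cos(a),np.sin(a),0]); z=np.array([0,0,-1.]); G=np.c_[np.cross(y,z),y,z]
    d=np.array(target)-s["tcp_pos"]
    print("t",round(s["time"],2),"tcp",s["tcp_pos"].round(4),"turn",np.degrees(R.from_matrix(Rm.T@G).as_rotvec()).round(2),"shift now",(Rm.T@d*100).round(2),"shift after turn",(G.T@d*100).round(2),"F",s["force"].round(1),"M",s["moment"].round(2),"w",round(s["grip_width"],4))
    return s
E
python3 -c "
from h import *
rep([.4702,-.3046,.060],-5.4)"
```

```text
time: 2.18
tcp_pos: [0.4595, -0.3409, 0.21]
orientation: [0.761, 0.649, 0.001, -0.007]
force: [0.6, 0.3, 0.0]
grip_width: 0.0931
t 2.18 tcp [ 0.46  -0.341  0.21 ] turn [-0.53 -0.68 -3.63] shift now [ 3.58  0.63 15.04] shift after turn [ 3.71  0.73 15.  ] F [0.6 0.3 0. ] M [-0.11 -0.05 -0.  ] w 0.0931
```

```bash
python3 -m pendant '[[[-0.5,-0.7,-3.6],[0,0,0],-1],[[0,0,0],[0,0,0],-1],[[0,0,0],[3.7,0.7,0],-1],[[0,0,0],[0,0,0],-1],[[0,0,0],[0,0,0],-1]]' 
python3 -c "
from h import *
rep([.4702,-.3046,.060],-5.4); shot('side','pics/s1.png')"
```

```text
time: 2.6
tcp_pos: [0.4668, -0.3107, 0.2091]
orientation: [0.746, 0.666, -0.001, -0.0]
force: [-0.3, -0.4, 0.6]
grip_width: 0.0931
t 2.6 tcp [ 0.467 -0.311  0.209] turn [-0.12  0.06 -1.09] shift now [ 0.66  0.3  14.91] shift after turn [ 0.64  0.28 14.91] F [-0.3 -0.4  0.6] M [-0.06 -0.07  0.03] w 0.0931
```

```bash
python3 -m pendant '[[[0,0,-1],[0.6,0.3,0],-1],[[0,0,0],[0,0,3.5],-1],[[0,0,0],[0,0,3.5],-1],[[0,0,0],[0,0,3.5],-1],[[0,0,0],[0,0,0],-1]]' 
python3 -c "
from h import *
rep([.4702,-.3046,.058],-5.4); im=shot('side','pics/s2.png'); cv2.imwrite('pics/s2c.png',crop(im,240,170,130,130,4.5))"
```

```text
time: 3.07
tcp_pos: [0.4737, -0.3073, 0.1039]
orientation: [0.741, 0.671, 0.001, 0.003]
force: [0.0, 0.8, -0.6]
grip_width: 0.0931
t 3.07 tcp [ 0.474 -0.307  0.104] turn [ 0.36  0.16 -0.29] shift now [ 0.25 -0.4   4.58] shift after turn [ 0.24 -0.37  4.59] F [ 0.   0.8 -0.6] M [0.02 0.02 0.03] w 0.0931
```

View pics/s2c.png

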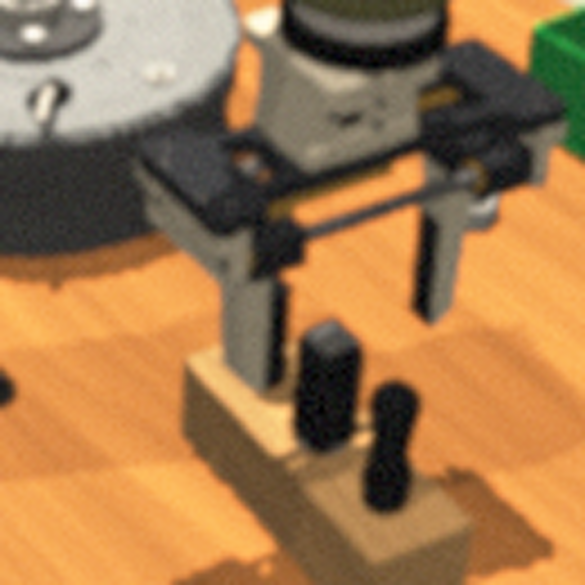

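The jaws straddle the square spoon, with the scriber clear in front. I'll go down the rest and grip.

```bash
python3 -m pendant '[[[0.3,0.2,-0.3],[0.25,-0.4,2.3],-1],[[0,0,0],[0,0,2.2],-1],[[0,0,0],[0,0,0.1],-1],[[0,0,0],[0,0,0],-1],[[0,0,0],[0,0,0],-1]]' 
python3 -c "
from h import *
rep([.4702,-.3046,.058],-5.4)"
```

```text
time: 3.53
tcp_pos: [0.4754, -0.3081, 0.0675]
orientation: [0.74, 0.672, 0.002, 0.005]
force: [0.5, -0.3, 0.9]
grip_width: 0.0927
t 3.53 tcp [ 0.475 -0.308  0.068] turn [ 0.56  0.22 -0.11] shift now [ 0.3  -0.56  0.94] shift after turn [ 0.29 -0.55  0.95] F [ 0.5 -0.3  0.9] M [-0.08 -0.1  -0.  ] w 0.0927
```

```bash
python3 -m pendant '[[[0.6,0.2,0],[0.3,-0.6,0.6],-1],[[0,0,0],[0,0,0.3],-1],[[0,0,0],[0,0,0],-1],[[0,0,0],[0,0,0],-1],[[0,0,0],[0,0,0],-1]]' 
python3 -c "
from h import *
rep([.4702,-.3046,.058],-5.4)"
```

```text
time: 3.95
tcp_pos: [0.4715, -0.306, 0.0634]
orientation: [0.741, 0.672, 0.0, 0.003]
force: [0.3, -0.1, -0.1]
grip_width: 0.093
t 3.95 tcp [ 0.471 -0.306  0.063] turn [ 0.3   0.19 -0.18] shift now [ 0.13 -0.15  0.54] shift after turn [ 0.13 -0.15  0.54] F [ 0.3 -0.1 -0.1] M [-0.02 -0.1  -0.04] w 0.093
```

```bash
python3 -m pendant '[[[0.3,0.2,-0.2],[0.15,-0.15,0.4],-1],[[0,0,0],[0,0,0.3],-1],[[0,0,0],[0,0,0.1],1],[[0,0,0],[0,0,0],1],[[0,0,0],[0,0,0],1]]' 
python3 -m pendant '[[[0,0,0],[0,0,0],1],[[0,0,0],[0,0,0],1],[[0,0,0],[0,0,0],1],[[0,0,0],[0,0,0],1],[[0,0,0],[0,0,0],1]]' 
python3 -c "
from h import *
rep([.4702,-.3046,.058],-5.4)"
```

```text
time: 4.37
tcp_pos: [0.4702, -0.3043, 0.0547]
orientation: [0.739, 0.673, -0.0, -0.0]
force: [0.0, -0.6, 1.1]
grip_width: 0.0774
time: 4.78
tcp_pos: [0.4702, -0.3042, 0.0546]
orientation: [0.739, 0.673, -0.0, -0.0]
force: [0.3, -0.3, -0.0]
grip_width: 0.0444
t 4.78 tcp [ 0.47  -0.304  0.055] turn [-0.04 -0.03  0.05] shift now [-0.04  0.   -0.34] shift after turn [-0.04  0.   -0.34] F [ 0.3 -0.3 -0. ] M [-0.03 -0.11 -0.02] w 0.0444
```

```bash
python3 -m pendant '[[[0,0,0],[0,0,0],1],[[0,0,0],[0,0,0],1],[[0,0,0],[0,0,0],1],[[0,0,0],[0,0,0],1],[[0,0,0],[0,0,0],1]]' 
python3 -c "
from h import *
rep([.4702,-.3046,.058],-5.4)"
python3 -m pendant '[[[0,0,0],[0,0,-1],1],[[0,0,0],[0,0,-3],1],[[0,0,0],[0,0,-3],1],[[0,0,0],[0,0,-3],1],[[0,0,0],[0,0,-3],1]]' 
python3 -m pendant '[[[0,0,0],[0,0,-3],1],[[0,0,0],[0,0,0],1],[[0,0,0],[0,0,0],1],[[0,0,0],[0,0,0],1],[[0,0,0],[0,0,0],1]]' 
python3 -c "
from h import *
rep([.6159,.0812,.19],17.5)"
```

```text
time: 5.2
tcp_pos: [0.4702, -0.3042, 0.0547]
orientation: [0.739, 0.673, -0.0, -0.0]
force: [0.1, -0.1, -0.0]
grip_width: 0.026
t 5.2 tcp [ 0.47  -0.304  0.055] turn [-0.04 -0.03  0.04] shift now [-0.04  0.01 -0.33] shift after turn [-0.04  0.01 -0.33] F [ 0.1 -0.1 -0. ] M [-0.02 -0.05 -0.  ] w 0.026
time: 5.62
tcp_pos: [0.4668, -0.3017, 0.1851]
orientation: [0.739, 0.674, -0.002, -0.007]
force: [0.4, -0.3, -0.4]
grip_width: 0.026
time: 6.03
tcp_pos: [0.4684, -0.3026, 0.2254]
orientation: [0.739, 0.674, -0.001, -0.002]
force: [0.4, 0.7, -0.7]
grip_width: 0.0259
t 6.03 tcp [ 0.468 -0.303  0.225] turn [ -0.18  -0.15 -22.77] shift now [39.56 11.18  3.58] shift after turn [32.17 25.61  3.54] F [ 0.4  0.7 -0.7] M [-0.05 -0.07 -0.05] w 0.0259
```

```bash
python3 -m pendant '[[[0,0,0],[3.7,1.1,0],1],[[0,0,0],[3.7,1.1,0],1],[[0,0,0],[3.7,1.1,0],1],[[0,0,0],[3.7,1.1,0],1],[[0,0,0],[3.7,1.1,0],1]]'>/dev/null
python3 -m pendant '[[[0,0,0],[3.7,1.1,0],1],[[0,0,0],[3.7,1.1,0],1],[[0,0,0],[3.7,1.1,0],1],[[0,0,0],[3.7,1.1,0],1],[[0,0,0],[3.7,1.1,0],1]]'>/dev/null
python3 -m pendant '[[[0,0,0],[0,0,0],1],[[0,0,-6],[0,0,0],1],[[0,0,-6],[0,0,0],1],[[0,0,-6],[0,0,0],1],[[0,0,-4],[0,0,0],1]]'
python3 -c "
from h import *
rep([.6159,.0812,.15],17.5)"
```

```text
time: 7.28
tcp_pos: [0.6083, 0.0742, 0.2009]
orientation: [0.591, 0.807, -0.01, -0.018]
force: [-1.1, 0.4, -1.0]
grip_width: 0.0263
t 7.28 tcp [0.608 0.074 0.201] turn [-2.11 -1.03  0.07] shift now [0.35 1.12 5.06] shift after turn [0.44 0.93 5.09] F [-1.1  0.4 -1. ] M [-0.05 -0.13  0.01] w 0.0263
```

```bash
python3 -m pendant '[[[-2,-1,0],[0.4,1,2.5],1],[[0,0,0],[0,0,2],1],[[0,0,0],[0,0,0.5],1],[[0,0,0],[0,0,0],1],[[0,0,0],[0,0,0],1]]'
python3 -c "
from h import *
rep([.6159,.0812,.14],17.5)"
```

```text
time: 7.7
tcp_pos: [0.6127, 0.0804, 0.1432]
orientation: [0.588, 0.809, -0.003, -0.004]
force: [0.2, 0.5, -0.3]
grip_width: 0.0261
t 7.7 tcp [0.613 0.08  0.143] turn [-0.59 -0.16  0.45] shift now [-0.02  0.33  0.32] shift after turn [-0.02  0.33  0.32] F [ 0.2  0.5 -0.3] M [ 0.07 -0.1  -0.04] w 0.0261
```

```bash
python3 -m pendant '[[[-0.6,-0.2,0.4],[0,0.4,0.7],1],[[0,0,0],[0,0,0.2],1],[[0,0,0],[0,0,0],1],[[0,0,0],[0,0,0],1],[[0,0,0],[0,0,0],1]]'
python3 -c "
from h import *
s=rep([.6159,.0812,.134],17.5)
im=shot('side','pics/s3.png'); t=shot('top','pics/t3.png')
x,y=223,110
o=np.zeros((560,800,3),np.uint8)
o[:560,:560]=crop(im,x,y,70,70,8); o[:240,560:800]=crop(t,205,140,40,40,6)
tip=s['tcp_pos']-[0,0,.0426]; p=w2px('side',tip); print('pred tip',p,((p-[x,y]+.5)*8-.5))
p=w2px('side',[.6163,.0815,.085]); print('pred slot',p,((p-[x,y]+.5)*8-.5))
cv2.imwrite('pics/c4.png',o)"
```

```text
time: 8.12
tcp_pos: [0.618, 0.0814, 0.1353]
orientation: [0.592, 0.806, 0.001, 0.002]
force: [0.1, -0.3, -0.5]
grip_width: 0.026
t 8.12 tcp [0.618 0.081 0.135] turn [ 0.19  0.08 -0.08] shift now [ 0.05 -0.2   0.13] shift after turn [ 0.05 -0.2   0.13] F [ 0.1 -0.3 -0.5] M [-0.04 -0.11 -0.03] w 0.026
pred tip [[263.314 160.238]] [[326.008 405.407]]
pred slot [[262.774 162.781]] [[321.69 425.75]]
```

View pics/c4.png

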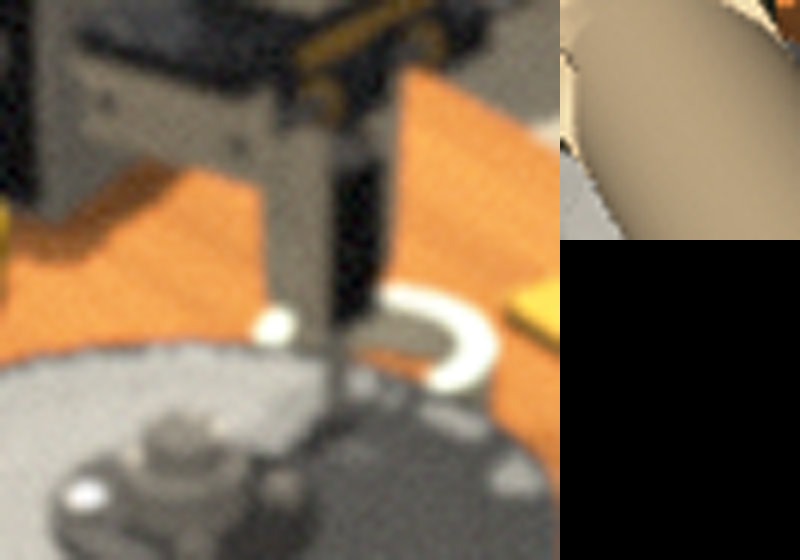

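```bash
python3 -c "
from h import *
im=cv2.imread('pics/s3.png').mean(2).astype(int); i0=cv2.imread('pics/s0.png') if 0 else cv2.imread('pics/side0.png').mean(2).astype(int)
print('    ',np.arange(256,274))
for r in range(150,168): print(r,im[r,256:274],i0[r,256:274])
s=status.state(); c=s['tcp_pos']; a=np.radians(17.5); u=np.array([np.cos(a),np.sin(a),0]); v=np.array([-u[1],u[0],0])
for z in (-.0426,-.0046): print([w2px('side',c+[0,0,z]+u*i*.0015+v*j*.0045).round(1).tolist() for i in (-1,1) for j in (-1,1)])
"
```

```text
[256 257 258 259 260 261 262 263 264 265 266 267 268 269 270 271 272 273]
150 [252 255 252 209 142 109 107  93  58  50  56  82  98 112 130 134 137 137] [254 255 255 247 216 172 150 140 134 141 140 141 144 146 144 145 145 147]
151 [254 254 248 196 132 119 115 100  79  72  83 109 128 131 139 139 139 140] [255 255 252 219 158 136 130 135 136 136 142 144 145 142 145 150 149 146]
152 [234 235 214 158 117 117 115 106  90  90 107 120 128 132 137 137 140 139] [244 245 222 166 124 125 125 130 136 136 144 141 140 141 145 142 145 143]
153 [174 181 164 132 114 105 104  96  91  93 104 120 125 127 128 132 132 132] [187 188 173 144 116 113 118 122 127 131 131 124 130 131 139 144 140 136]
154 [170 172 173 155 132 122 115 102  93  94  99 114 121 128 129 135 126 121] [181 183 180 165 143 124 126 137 147 150 147 128 123 135 134 142 137 129]
155 [193 191 188 183 173 164 154 129 103  92 107 119 132 128 128 129 130 131] [202 202 199 193 177 177 174 179 190 193 179 155 147 142 140 137 141 136]
156 [197 202 199 196 192 186 175 143 109  95 123 143 150 144 120 121 128 122] [211 213 209 209 208 205 205 205 215
[... 1155 characters left out ...]
 88  87  86  86  88  91] [213 208 202 171 149 110  86  90 112 135 167 187 205 213 214 214 215 213]
165 [165 164 147 118  87  63  58  71  79  89 100 102  98  91  90  90  86  85] [204 211 192 161 118  88  92 128 162 190 203 210 216 217 214 215 215 210]
166 [128 137 118  91  76  66  66  76  92  95 105 110 108 104  96  86  87  90] [183 196 195 178 155 138 149 180 201 211 213 215 216 215 215 214 213 215]
167 [ 86  86  89  79  83  75  83  86  96  95 105  96 105 100  95  92  88  86] [153 168 189 193 194 186 192 211 217 212 219 214 215 215 214 216 212 214]
[[[264.3, 160.9]], [[261.7, 160.0]], [[264.9, 160.5]], [[262.3, 159.6]]]
[[[264.4, 148.8]], [[261.8, 147.9]], [[265.1, 148.4]], [[262.5, 147.5]]]
```

The blade images about 1 px (2 mm) to the right of its prediction relative to the slot. A re-read of the cap also puts the spoon about 1.5 mm off-centre along tool −x. I'll shift +2 mm in tool x and −2 mm in y, then descend gently.

```bash
python3 -m pendant '[[[0.2,0,0],[0.25,-0.22,0],1],[[0,0,0],[0,0,0],1],[[0,0,0],[0,0,0.2],1],[[0,0,0],[0,0,0.2],1],[[0,0,0],[0,0,0],1]]'
python3 -c "
from h import *
s=rep([.6153,.0832,.1276],17.5)"
```

```text
time: 8.63
tcp_pos: [0.6151, 0.0833, 0.1319]
orientation: [0.592, 0.806, -0.0, 0.001]
force: [-0.0, -0.0, -0.7]
grip_width: 0.0258
t 8.63 tcp [0.615 0.083 0.132] turn [ 0.05  0.1  -0.08] shift now [-0.02  0.02  0.43] shift after turn [-0.02  0.02  0.43] F [-0.  -0.  -0.7] M [-0.05 -0.06 -0.03] w 0.0258
```

```bash
python3 -m pendant '[[[0,0,0],[0,0,0.3],1],[[0,0,0],[0,0,0.3],1],[[0,0,0],[0,0,0.2],1],[[0,0,0],[0,0,0.2],1],[[0,0,0],[0,0,0],1]]'
python3 -c "
from h import *
s=rep([.6153,.0832,.1106],17.5)"
```

```text
time: 9.05
tcp_pos: [0.6149, 0.0832, 0.1204]
orientation: [0.592, 0.806, -0.0, 0.001]
force: [-0.7, 0.2, -1.3]
grip_width: 0.0264
t 9.05 tcp [0.615 0.083 0.12 ] turn [ 0.01  0.09 -0.08] shift now [-0.01  0.03  0.98] shift after turn [-0.01  0.03  0.98] F [-0.7  0.2 -1.3] M [-0.03 -0.11  0.02] w 0.0264
```

The tip is 7 mm below the plate's top with no contact, so it is in the slot. I'll go deeper.

```bash
python3 -m pendant '[[[0,0,0],[0,0,0.2],1],[[0,0,0],[0,0,0.2],1],[[0,0,0],[0,0,0.15],1],[[0,0,0],[0,0,0],1],[[0,0,0],[0,0,0],1]]'
python3 -c "
from h import *
s=rep([.6153,.0832,.1106],17.5)"
```

```text
time: 9.47
tcp_pos: [0.6149, 0.0832, 0.114]
orientation: [0.592, 0.806, -0.001, 0.001]
force: [0.0, 0.4, -1.1]
grip_width: 0.0263
t 9.47 tcp [0.615 0.083 0.114] turn [-0.01  0.09 -0.09] shift now [-0.01  0.04  0.34] shift after turn [-0.01  0.04  0.34] F [ 0.   0.4 -1.1] M [ 0.01 -0.11  0.05] w 0.0263
```

```bash
python3 -m pendant '[[[0,0,0],[0,0,0.15],1],[[0,0,0],[0,0,0.15],1],[[0,0,0],[0,0,0],1],[[0,0,0],[0,0.2,0],1],[[0,0,0],[0,0.2,0],1]]'
python3 -c "
from h import *
s=rep([.6153,.0832,.1106],17.5)"
python3 -m pendant '[[[0,0,0],[0,0.2,0],1],[[0,0,0],[0,0.2,0],1],[[0,0,0],[0,0.2,0],1],[[0,0,0],[0,0.1,0],1],[[0,0,0],[0,0,0],1]]'
python3 -c "
from h import *
s=rep([.6153,.0832,.1106],17.5)"
```

```text
time: 9.88
tcp_pos: [0.6178, 0.084, 0.1107]
orientation: [0.592, 0.806, -0.001, 0.0]
force: [-3.3, -0.5, -0.6]
grip_width: 0.0259
t 9.88 tcp [0.618 0.084 0.111] turn [-0.13  0.1  -0.09] shift now [-0.   -0.26  0.01] shift after turn [-0.   -0.26  0.01] F [-3.3 -0.5 -0.6] M [-0.24  0.93 -0.  ] w 0.0259
time: 10.3
tcp_pos: [0.6219, 0.0852, 0.1094]
orientation: [0.592, 0.806, -0.005, -0.002]
force: [-2.9, -1.6, -0.6]
grip_width: 0.0262
t 10.3 tcp [0.622 0.085 0.109] turn [-0.57  0.12 -0.1 ] shift now [ 0.   -0.69 -0.11] shift after turn [ 0.   -0.69 -0.12] F [-2.9 -1.6 -0.6] M [-0.21  0.66  0.01] w 0.0262
```

The wheel turns at about 3 N. Contact came where a tooth at +19° would give it, and it is now at about 33°. I'll finish this short stroke, lift within the slot, and step back.

```bash
python3 -m pendant '[[[-0.3,0,0],[0,0.2,-0.05],1],[[-0.3,0,0],[0,0.2,0],1],[[0,0,0],[0,0.2,0],1],[[0,0,0],[0,0,0],1],[[0,0,0],[0,0,0],1]]'
python3 -c "
from h import *
s=rep([.6163,.0835,.1106],17.5)"
python3 -m pendant '[[[0,0,0],[0,-0.15,0],1],[[0,0,0],[0,0,-0.6],1],[[0,0,0],[0,0,-0.6],1],[[0,0,0],[0,0,-0.3],1],[[0,0,0],[0,0,0],1]]'
python3 -c "
from h import *
s=rep([.6163,.0835,.125],17.5)"
```

```text
time: 10.72
tcp_pos: [0.6288, 0.0871, 0.1102]
orientation: [0.592, 0.806, 0.0, 0.002]
force: [-1.5, -0.0, -0.2]
grip_width: 0.0261
t 10.72 tcp [0.629 0.087 0.11 ] turn [ 0.16  0.14 -0.11] shift now [ 0.03 -1.3  -0.04] shift after turn [ 0.04 -1.3  -0.04] F [-1.5 -0.  -0.2] M [-0.2   0.58  0.  ] w 0.0261
time: 11.13
tcp_pos: [0.6294, 0.0875, 0.1275]
orientation: [0.592, 0.806, 0.002, 0.003]
force: [0.1, -0.7, 0.0]
grip_width: 0.0262
t 11.13 tcp [0.629 0.087 0.128] turn [ 0.44  0.12 -0.1 ] shift now [ 0.01 -1.38  0.24] shift after turn [ 0.01 -1.37  0.25] F [ 0.1 -0.7  0. ] M [-0.04 -0.05 -0.01] w 0.0262
```

```bash
python3 -m pendant '[[[0.4,0.1,-0.1],[0,-0.6,0],1],[[0,0,0],[0,-0.6,0],1],[[0,0,0],[0,-0.5,0],1],[[0,0,0],[0,0,0],1],[[0,0,0],[0,0,0],1]]'
python3 -c "
from h import *
s=rep([.6132,.0825,.1106],17.5)"
```

```text
time: 11.55
tcp_pos: [0.6129, 0.0824, 0.1286]
orientation: [0.591, 0.807, 0.002, 0.001]
force: [-0.2, -0.6, -0.5]
grip_width: 0.0264
t 11.55 tcp [0.613 0.082 0.129] turn [0.24 0.   0.02] shift now [0.01 0.02 1.8 ] shift after turn [0.01 0.03 1.8 ] F [-0.2 -0.6 -0.5] M [-0.05 -0.09  0.02] w 0.0264
```

```bash
python3 -m pendant '[[[0.2,0,0],[0,0,0.5],1],[[0,0,0],[0,0,0.4],1],[[0,0,0],[0,0,0.3],1],[[0,0,0],[0,0,0],1],[[0,0,0],[0,0,0],1]]'
python3 -c "
from h import *
s=rep([.6132,.0825,.1106],17.5)"
```

```text
time: 11.97
tcp_pos: [0.6132, 0.0825, 0.1148]
orientation: [0.591, 0.807, 0.0, 0.0]
force: [0.1, 0.3, -1.5]
grip_width: 0.026
t 11.97 tcp [0.613 0.083 0.115] turn [ 0.02 -0.01  0.02] shift now [0.   0.   0.42] shift after turn [0.   0.01 0.42] F [ 0.1  0.3 -1.5] M [-0.03 -0.13  0.07] w 0.026
```

```bash
python3 -m pendant '[[[0,0,0],[0,0,0.2],1],[[0,0,0],[0,0,0.2],1],[[0,0,0],[0,0,0],1],[[0,0,0],[0,0.2,0],1],[[0,0,0],[0,0.2,0],1]]'
python3 -m pendant '[[[-0.1,0,0],[0,0.2,0],1],[[-0.1,0,0],[0,0.2,0],1],[[-0.1,0,0],[0,0.2,0],1],[[-0.1,0,0],[0,0.2,0],1],[[0,0,0],[0,0,0],1]]'
python3 -c "
from h import *
s=rep([.6132,.0825,.1106],17.5)"
```

```text
time: 12.38
tcp_pos: [0.6159, 0.0835, 0.1098]
orientation: [0.591, 0.807, -0.001, -0.001]
force: [-4.1, -0.6, 0.6]
grip_width: 0.0258
time: 12.8
tcp_pos: [0.6208, 0.0849, 0.1087]
orientation: [0.591, 0.807, -0.001, -0.001]
force: [-2.9, -1.4, 0.3]
grip_width: 0.0264
t 12.8 tcp [0.621 0.085 0.109] turn [-0.17  0.02  0.01] shift now [-0.   -0.8  -0.19] shift after turn [-0.   -0.79 -0.19] F [-2.9 -1.4  0.3] M [-0.16  0.52 -0.  ] w 0.0264
```

```bash
python3 -m pendant '[[[-0.1,0,0],[0,0.2,-0.1],1],[[-0.1,0,0],[0,0.2,-0.1],1],[[0,0,0],[0,0.15,0],1],[[0,0,0],[0,0,0],1],[[0,0,0],[0,0,0],1]]'
python3 -c "
from h import *
s=rep([.6132,.0825,.1106],17.5)"
```

```text
time: 13.22
tcp_pos: [0.6277, 0.0868, 0.1113]
orientation: [0.591, 0.806, 0.001, 0.001]
force: [-2.9, -0.3, 0.2]
grip_width: 0.0261
t 13.22 tcp [0.628 0.087 0.111] turn [0.17 0.03 0.  ] shift now [ 0.03 -1.51  0.07] shift after turn [ 0.03 -1.51  0.07] F [-2.9 -0.3  0.2] M [-0.24  0.56 -0.04] w 0.0261
```

About 1.04 rad so far, still free at 3 N. Next tooth; from here I'll push in smaller steps.

```bash
python3 -m pendant '[[[0,0,0],[0,-0.15,0],1],[[0,0,0],[0,0,-0.6],1],[[0,0,0],[0,0,-0.6],1],[[0,0,0],[0,0,-0.3],1],[[0.2,0,0],[0,0,0],1]]'
python3 -m pendant '[[[0.2,0,0],[0,-0.6,0],1],[[0,0,0],[0,-0.6,0],1],[[0,0,0],[0,-0.5,0],1],[[0,0,0],[0,0,0],1],[[0,0,0],[0,0,0],1]]'
python3 -c "
from h import *
s=rep([.6124,.0823,.1106],17.5)"
```

```text
time: 13.63
tcp_pos: [0.6297, 0.0878, 0.1293]
orientation: [0.591, 0.807, 0.003, 0.002]
force: [-0.4, -0.6, -0.2]
grip_width: 0.0261
time: 14.05
tcp_pos: [0.6121, 0.0822, 0.1299]
orientation: [0.591, 0.807, 0.002, 0.002]
force: [-0.2, -0.3, -0.7]
grip_width: 0.0261
t 14.05 tcp [0.612 0.082 0.13 ] turn [0.29 0.   0.03] shift now [0.   0.03 1.93] shift after turn [0.   0.04 1.93] F [-0.2 -0.3 -0.7] M [ 0.01 -0.15 -0.04] w 0.0261
```

```bash
python3 -m pendant '[[[0.3,0,0],[0,0,0.5],1],[[0,0,0],[0,0,0.5],1],[[0,0,0],[0,0,0.3],1],[[0,0,0],[0,0,0],1],[[0,0,0],[0,0,0],1]]'
python3 -c "
from h import *
s=rep([.6124,.0823,.1106],17.5)"
python3 -m pendant '[[[0,0,0],[0,0,0.2],1],[[0,0,0],[0,0,0.15],1],[[0,0,0],[0,0,0],1],[[0,0,0],[0,0.15,0],1],[[0,0,0],[0,0.1,0],1]]'
python3 -c "
from h import *
s=rep([.6124,.0823,.1106],17.5)"
```

```text
time: 14.47
tcp_pos: [0.612, 0.0822, 0.1147]
orientation: [0.591, 0.807, -0.001, -0.0]
force: [0.8, 0.2, -0.3]
grip_width: 0.026
t 14.47 tcp [0.612 0.082 0.115] turn [-0.09 -0.01  0.02] shift now [0.   0.04 0.41] shift after turn [0.   0.04 0.41] F [ 0.8  0.2 -0.3] M [-0.07 -0.09 -0.01] w 0.026
time: 14.88
tcp_pos: [0.614, 0.0829, 0.1104]
orientation: [0.591, 0.807, -0.001, -0.001]
force: [-2.5, -1.2, -0.3]
grip_width: 0.026
t 14.88 tcp [0.614 0.083 0.11 ] turn [-0.18 -0.01  0.03] shift now [-0.01 -0.17 -0.02] shift after turn [-0.01 -0.17 -0.02] F [-2.5 -1.2 -0.3] M [-0.15  0.56  0.01] w 0.026
```

```bash
python3 -m pendant '[[[-0.1,0,0],[0,0.1,0],1],[[-0.1,0,0],[0,0.1,0],1],[[0,0,0],[0,0.1,0],1],[[0,0,0],[0,0.1,0],1],[[0,0,0],[0,0.1,0],1]]'
python3 -c "
from h import *
s=rep([.6124,.0823,.1106],17.5)"
python3 -m pendant '[[[-0.1,0,0],[0,0.1,0],1],[[-0.1,0,0],[0,0.1,0],1],[[0,0,0],[0,0.1,0],1],[[0,0,0],[0,0.1,0],1],[[0,0,0],[0,0.1,0],1]]'
python3 -c "
from h import *
s=rep([.6124,.0823,.1106],17.5)"
```

```text
time: 15.3
tcp_pos: [0.6162, 0.0836, 0.1101]
orientation: [0.591, 0.807, -0.002, -0.001]
force: [-3.2, -0.7, -0.3]
grip_width: 0.0259
t 15.3 tcp [0.616 0.084 0.11 ] turn [-0.3   0.02  0.02] shift now [-0.01 -0.4  -0.04] shift after turn [-0.01 -0.4  -0.05] F [-3.2 -0.7 -0.3] M [-0.14  0.77  0.03] w 0.0259
time: 15.72
tcp_pos: [0.6198, 0.0848, 0.1092]
orientation: [0.591, 0.807, -0.002, -0.001]
force: [-4.4, -1.2, -0.3]
grip_width: 0.0261
t 15.72 tcp [0.62  0.085 0.109] turn [-0.28  0.02  0.01] shift now [-0.01 -0.78 -0.13] shift after turn [-0.01 -0.78 -0.14] F [-4.4 -1.2 -0.3] M [-0.23  0.95 -0.02] w 0.0261
```

```bash
python3 -m pendant '[[[-0.1,0,0],[0,0.1,-0.03],1],[[0,0,0],[0,0.1,-0.03],1],[[0,0,0],[0,0.1,0],1],[[0,0,0],[0,0.1,0],1],[[0,0,0],[0,0.1,0],1]]'
python3 -c "
from h import *
s=rep([.6124,.0823,.1106],17.5)"
```

```text
time: 16.13
tcp_pos: [0.6252, 0.0861, 0.1098]
orientation: [0.591, 0.806, -0.001, -0.001]
force: [-3.1, -1.4, -1.1]
grip_width: 0.0264
t 16.13 tcp [0.625 0.086 0.11 ] turn [-0.18  0.04  0.  ] shift now [ 0.03 -1.34 -0.08] shift after turn [ 0.03 -1.34 -0.08] F [-3.1 -1.4 -1.1] M [-0.32  0.8  -0.  ] w 0.0264
```

Still free at 3.4 N, about 1.63 rad on. Next tooth.

```bash
python3 -m pendant '[[[0,0,0],[0,-0.15,0],1],[[0,0,0],[0,0,-0.6],1],[[0,0,0],[0,0,-0.6],1],[[0,0,0],[0,0,-0.2],1],[[0,0,0],[0,0,0],1]]' >/dev/null
python3 -m pendant '[[[0.2,0,0],[0,-0.5,0],1],[[0,0,0],[0,-0.5,0],1],[[0,0,0],[0,-0.4,0],1],[[0,0,0],[0,-0.1,0],1],[[0,0,0],[0,0,0],1]]'
python3 -c "
from h import *
s=rep([.6117,.0821,.1106],17.5)"
```

```text
time: 16.97
tcp_pos: [0.6131, 0.0825, 0.1276]
orientation: [0.591, 0.807, 0.002, 0.002]
force: [-0.1, -0.1, -0.4]
grip_width: 0.0258
t 16.97 tcp [0.613 0.083 0.128] turn [0.29 0.01 0.02] shift now [ 0.   -0.16  1.7 ] shift after turn [ 0.   -0.15  1.7 ] F [-0.1 -0.1 -0.4] M [-0.01 -0.14 -0.01] w 0.0258
```

```bash
python3 -m pendant '[[[0.3,0,0],[0,-0.18,0],1],[[0,0,0],[0,0,0.5],1],[[0,0,0],[0,0,0.4],1],[[0,0,0],[0,0,0.2],1],[[0,0,0],[0,0,0],1]]'
python3 -c "
from h import *
s=rep([.6117,.0821,.1106],17.5)"
python3 -m pendant '[[[0,0,0],[0,0,0.2],1],[[0,0,0],[0,0,0.15],1],[[0,0,0],[0,0,0],1],[[0,0,0],[0,0.15,0],1],[[0,0,0],[0,0.1,0],1]]'
python3 -c "
from h import *
s=rep([.6117,.0821,.1106],17.5)"
```

```text
time: 17.38
tcp_pos: [0.6111, 0.0818, 0.1151]
orientation: [0.591, 0.807, -0.0, -0.0]
force: [-0.0, 0.5, -1.6]
grip_width: 0.0262
t 17.38 tcp [0.611 0.082 0.115] turn [-0.06  0.    0.01] shift now [0.01 0.07 0.45] shift after turn [0.01 0.07 0.45] F [-0.   0.5 -1.6] M [ 0.02 -0.14  0.02] w 0.0262
time: 17.8
tcp_pos: [0.6132, 0.0826, 0.1104]
orientation: [0.591, 0.807, -0.001, -0.001]
force: [-1.4, 1.1, -0.1]
grip_width: 0.0261
t 17.8 tcp [0.613 0.083 0.11 ] turn [-0.16 -0.01  0.03] shift now [-0.01 -0.16 -0.02] shift after turn [-0.01 -0.16 -0.02] F [-1.4  1.1 -0.1] M [-0.15  0.46 -0.04] w 0.0261
```

```bash
python3 -m pendant '[[[-0.1,0,0],[0,0.1,0],1],[[-0.1,0,0],[0,0.1,0],1],[[0,0,0],[0,0.1,0],1],[[0,0,0],[0,0.1,0],1],[[0,0,0],[0,0.1,0],1]]'
python3 -c "
from h import *
s=rep([.6117,.0821,.1106],17.5)"
python3 -m pendant '[[[-0.1,0,0],[0,0.1,0],1],[[-0.1,0,0],[0,0.1,0],1],[[0,0,0],[0,0.1,0],1],[[0,0,0],[0,0.1,0],1],[[0,0,0],[0,0,0],1]]'
python3 -c "
from h import *
s=rep([.6117,.0821,.1106],17.5)"
```

```text
time: 18.22
tcp_pos: [0.6154, 0.0834, 0.1103]
orientation: [0.591, 0.807, -0.002, -0.001]
force: [-3.4, -0.7, 0.8]
grip_width: 0.0261
t 18.22 tcp [0.615 0.083 0.11 ] turn [-0.28  0.02  0.02] shift now [-0.01 -0.39 -0.03] shift after turn [-0.01 -0.39 -0.03] F [-3.4 -0.7  0.8] M [-0.16  0.82 -0.02] w 0.0261
time: 18.63
tcp_pos: [0.6161, 0.0836, 0.1101]
orientation: [0.591, 0.806, -0.004, -0.002]
force: [-3.6, -0.4, 2.0]
grip_width: 0.026
t 18.63 tcp [0.616 0.084 0.11 ] turn [-0.47  0.07  0.  ] shift now [-0.01 -0.47 -0.05] shift after turn [-0.01 -0.47 -0.05] F [-3.6 -0.4  2. ] M [-0.22  0.7   0.01] w 0.026
```

```bash
python3 -m pendant '[[[-0.1,0,0],[0,0.1,0],1],[[-0.1,0,0],[0,0.1,0],1],[[0,0,0],[0,0.1,0],1],[[0,0,0],[0,0.1,0],1],[[0,0,0],[0,0.1,0],1]]'
python3 -c "
from h import *
s=rep([.6117,.0821,.1106],17.5)"
```

```text
time: 19.05
tcp_pos: [0.6165, 0.0838, 0.1099]
orientation: [0.591, 0.806, -0.006, -0.003]
force: [-8.0, -0.8, 4.6]
grip_width: 0.026
t 19.05 tcp [0.617 0.084 0.11 ] turn [-0.76  0.14 -0.02] shift now [-0.02 -0.51 -0.06] shift after turn [-0.02 -0.51 -0.07] F [-8.  -0.8  4.6] M [-0.39  1.66 -0.07] w 0.026
```

It has come up hard: 8 N horizontal and 4.6 N up, with almost no motion. I'll push slightly more to reach a good firm level.

```bash
python3 -m pendant '[[[0,0,0],[0,0.12,0],1],[[0,0,0],[0,0.14,0],1],[[0,0,0],[0,0.15,0],1],[[0,0,0],[0,0.15,0],1],[[0,0,0],[0,0.15,0],1]]'
python3 -c "
from h import *
s=rep([.6117,.0821,.1106],17.5)"
```

```text
time: 19.47
tcp_pos: [0.6171, 0.0841, 0.1099]
orientation: [0.592, 0.806, -0.012, -0.006]
force: [-8.0, -2.0, 5.4]
grip_width: 0.0264
t 19.47 tcp [0.617 0.084 0.11 ] turn [-1.48  0.23 -0.05] shift now [-0.02 -0.58 -0.06] shift after turn [-0.02 -0.58 -0.07] F [-8.  -2.   5.4] M [-0.49  2.04 -0.01] w 0.0264
```

```bash
python3 -m pendant '[[[-0.3,0,0],[0,0.15,0],1],[[-0.3,0,0],[0,0.15,0],1],[[-0.3,0,0],[0,0.15,0],1],[[-0.3,0,0],[0,0.15,0],1],[[-0.3,0,0],[0,0.15,0],1]]'
python3 -c "
from h import *
s=rep([.6117,.0821,.1106],17.5)"
```

```text
time: 19.88
tcp_pos: [0.6167, 0.084, 0.1098]
orientation: [0.592, 0.806, -0.008, -0.002]
force: [-8.1, -1.5, 6.8]
grip_width: 0.0262
t 19.88 tcp [0.617 0.084 0.11 ] turn [-0.84  0.35 -0.08] shift now [-0.04 -0.53 -0.07] shift after turn [-0.04 -0.53 -0.08] F [-8.1 -1.5  6.8] M [-0.53  2.16 -0.06] w 0.0262
```

```bash
python3 -m pendant '[[[-0.3,0,0],[0,0.18,0],1],[[-0.4,0,0],[0,0.2,0],1],[[-0.4,0,0],[0,0.2,0],1],[[-0.4,0,0],[0,0.22,0],1],[[-0.4,0,0],[0,0.22,0],1]]'
python3 -c "
from h import *
s=rep([.6117,.0821,.1106],17.5)"
```

```text
time: 20.3
tcp_pos: [0.6162, 0.084, 0.1097]
orientation: [0.592, 0.806, -0.003, 0.003]
force: [-10.4, -1.9, 7.8]
grip_width: 0.0261
t 20.3 tcp [0.616 0.084 0.11 ] turn [-0.04  0.5  -0.13] shift now [-0.05 -0.49 -0.09] shift after turn [-0.04 -0.49 -0.09] F [-10.4  -1.9   7.8] M [-0.61  2.82 -0.09] w 0.0261
```

Total push is about 13.5 N, about 12.3 N along the tooth's normal, with almost no travel, so it is firm. Nominal tooth D angle is about 14.5°, roughly 1.8 rad on. Now I'll release, lift, and go to the far side of tooth D to back off by 36°.

```bash
python3 -m pendant '[[[0,0,0],[0,-0.1,0],1],[[0,0,0],[0,-0.15,0],1],[[0,0,0],[0,0,-0.6],1],[[0,0,0],[0,0,-0.6],1],[[0,0,0],[0,0,-0.4],1]]' 
python3 -c "
from h import *
s=rep([.6271,.0870,.129],17.5)"
```

```text
time: 20.72
tcp_pos: [0.6166, 0.0844, 0.127]
orientation: [0.592, 0.806, -0.0, 0.005]
force: [0.7, -0.0, -0.5]
grip_width: 0.0261
t 20.72 tcp [0.617 0.084 0.127] turn [ 0.32  0.46 -0.09] shift now [-0.07  1.08 -0.19] shift after turn [-0.07  1.08 -0.2 ] F [ 0.7 -0.  -0.5] M [-0.04 -0.1  -0.02] w 0.0261
```

```bash
python3 -m pendant '[[[0.3,0.4,0],[-0.05,0,-0.3],1],[[0,0,0],[0,0.4,0],1],[[0,0,0],[0,0.4,0],1],[[0,0,0],[0,0.3,0],1],[[0,0,0],[0,0,0],1]]' 
python3 -c "
from h import *
s=rep([.6271,.0870,.110],17.5)
im=shot('side','pics/s5.png')
im=im.mean(2).astype(int)
p=w2px('side',s['tcp_pos']-[0,0,.0426])[0]; print(p)
c=int(p[0])-7
print(np.arange(c,c+16))
for r in range(int(p[1])-9,int(p[1])+3): print(r,im[r,c:c+16])
"
```

```text
time: 21.13
tcp_pos: [0.631, 0.088, 0.1328]
orientation: [0.592, 0.806, 0.002, 0.002]
force: [-0.1, -1.3, -1.6]
grip_width: 0.0262
t 21.13 tcp [0.631 0.088 0.133] turn [ 0.31  0.02 -0.13] shift now [ 0.03 -0.42  2.28] shift after turn [ 0.03 -0.4   2.28] F [-0.1 -1.3 -1.6] M [ 0.01 -0.09 -0.03] w 0.0262
[265.688 158.853]
[258 259 260 261 262 263 264 265 266 267 268 269 270 271 272 273]
149 [254 253 239 192 146 121 111 103  76  57  57  81 105 124 137 154]
150 [254 244 203 158 129 124 124 111  93  78  90 107 121 138 139 139]
151 [246 202 147 125 122 130 132 124 101  94 102 121 136 140 141 139]
152 [217 154 118 116 120 123 126 117 105  93 106 122 130 139 137 139]
153 [165 129 112 111 109 114 121 117  99  88 100 119 126 134 128 132]
154 [171 152 131 125 107 121 131 125 101  88  98 121 128 131 130 125]
155 [191 184 169 160 157 153 151 147 116  94 103 118 125 125 133 124]
156 [199 199 186 186 174 170 169 154 124  96  98 108 108 107 114 117]
157 [198 192 185 184 180 173 171 152 117  96 102 103  93  93  97  96]
158 [191 182 175 171 172 172 166 145 116  89  84  88  88  83  87  79]
159 [184 174 172 174 169 158 138 116 100  87  87  86  83  88  86  80]
160 [180 169 176 177 164 142 109  90  84  86  82  83  91  85  89  84]
```

The blade is offset +1.5 px from prediction, as before, so it has not shifted in the grip. I'll correct x by −4 mm and go down.

```bash
python3 -m pendant '[[[0.3,0,-0.1],[0.03,-0.4,0],1],[[0,0,0],[0,0,0.4],1],[[0,0,0],[0,0,0.2],1],[[0,0,0],[0,0,0],1],[[0,0,0],[0,0,0],1]]' 
python3 -c "
from h import *
s=rep([.6271,.0870,.110],17.5)"
```

```text
time: 21.6
tcp_pos: [0.6253, 0.0867, 0.1249]
orientation: [0.591, 0.806, -0.001, -0.001]
force: [0.2, 0.1, -0.7]
grip_width: 0.0264
t 21.6 tcp [0.625 0.087 0.125] turn [-0.17  0.01  0.  ] shift now [-0.03  0.19  1.49] shift after turn [-0.03  0.18  1.49] F [ 0.2  0.1 -0.7] M [-0.05 -0.11 -0.02] w 0.0264
```

```bash
python3 -m pendant '[[[-0.1,0,0],[-0.03,0.2,0],1],[[0,0,0],[0,0,0.3],1],[[0,0,0],[0,0,0.3],1],[[0,0,0],[0,0,0.2],1],[[0,0,0],[0,0,0],1]]' 
python3 -c "
from h import *
s=rep([.6271,.0870,.110],17.5)"
```

```text
time: 22.02
tcp_pos: [0.6274, 0.0871, 0.116]
orientation: [0.591, 0.807, -0.0, -0.0]
force: [0.6, -0.2, -1.3]
grip_width: 0.026
t 22.02 tcp [0.627 0.087 0.116] turn [-0.06  0.01  0.01] shift now [-0.   -0.04  0.6 ] shift after turn [-0.   -0.04  0.6 ] F [ 0.6 -0.2 -1.3] M [-0.07 -0.14  0.  ] w 0.026
```

```bash
python3 -m pendant '[[[0,0,0],[0,0,0.3],1],[[0,0,0],[0,0,0.25],1],[[0,0,0],[0,0,0],1],[[0,0,0],[0,-0.1,0],1],[[0,0,0],[0,-0.1,0],1]]' 
python3 -c "
from h import *
s=rep([.6271,.0870,.110],17.5)"
python3 -m pendant '[[[0,0,0],[0,-0.1,0],1],[[0,0,0],[0,-0.1,0],1],[[0.1,0,0],[0,-0.1,0],1],[[0.1,0,0],[0,-0.1,0],1],[[0.1,0,0],[0,-0.1,0],1]]' 
python3 -c "
from h import *
s=rep([.6271,.0870,.110],17.5)"
```

```text
time: 22.43
tcp_pos: [0.6254, 0.0866, 0.1095]
orientation: [0.591, 0.807, -0.001, -0.0]
force: [-0.5, -0.8, 0.6]
grip_width: 0.026
t 22.43 tcp [0.625 0.087 0.11 ] turn [-0.08  0.    0.01] shift now [-0.01  0.17 -0.05] shift after turn [-0.01  0.17 -0.05] F [-0.5 -0.8  0.6] M [-0.05 -0.13 -0.01] w 0.026
time: 22.85
tcp_pos: [0.622, 0.0855, 0.1103]
orientation: [0.591, 0.807, -0.001, -0.001]
force: [1.4, 0.4, -0.9]
grip_width: 0.0265
t 22.85 tcp [0.622 0.086 0.11 ] turn [-0.15 -0.01  0.02] shift now [-0.01  0.53  0.03] shift after turn [-0.01  0.53  0.03] F [ 1.4  0.4 -0.9] M [ 0.13 -0.66  0.  ] w 0.0265
```

```bash
python3 -m pendant '[[[0.1,0,0],[0,-0.15,0],1],[[0.1,0,0],[0,-0.15,0],1],[[0.1,0,0],[0,-0.15,0],1],[[0.1,0,0],[0,-0.15,0],1],[[0.1,0,0],[0,-0.1,0],1]]' 
python3 -c "
from h import *
s=rep([.6271,.0870,.110],17.5)"
python3 -m pendant '[[[0.1,0,0],[0,-0.1,0],1],[[0.1,0,0],[0,-0.1,0],1],[[0,0,0],[0,0,0],1],[[0,0,0],[0,0,0],1],[[0,0,0],[0,0,0],1]]' 
python3 -c "
from h import *
s=rep([.6271,.0870,.110],17.5)"
```

```text
time: 23.27
tcp_pos: [0.6166, 0.0838, 0.1112]
orientation: [0.591, 0.807, -0.003, -0.003]
force: [3.5, 0.7, -2.5]
grip_width: 0.026
t 23.27 tcp [0.617 0.084 0.111] turn [-0.47 -0.02  0.02] shift now [-0.01  1.1   0.11] shift after turn [-0.01  1.1   0.12] F [ 3.5  0.7 -2.5] M [ 0.2  -0.98 -0.  ] w 0.026
time: 23.68
tcp_pos: [0.6148, 0.0832, 0.1113]
orientation: [0.591, 0.807, -0.004, -0.004]
force: [3.7, 0.8, -1.2]
grip_width: 0.0259
t 23.68 tcp [0.615 0.083 0.111] turn [-0.65 -0.02  0.02] shift now [-0.01  1.29  0.11] shift after turn [-0.01  1.29  0.13] F [ 3.7  0.8 -1.2] M [ 0.16 -0.85  0.02] w 0.0259
```

```bash
python3 -m pendant '[[[-0.1,0,0],[0,-0.12,0],1],[[-0.1,0,0],[0,-0.12,0],1],[[-0.1,0,0],[0,-0.12,0],1],[[0,0,0],[0,0,0],1],[[0,0,0],[0,0,0],1]]' 
python3 -c "
from h import *
s=rep([.6271,.0870,.110],17.5)"
```

```text
time: 24.1
tcp_pos: [0.6114, 0.0823, 0.1115]
orientation: [0.591, 0.807, -0.002, -0.002]
force: [3.1, 1.1, -1.1]
grip_width: 0.0262
t 24.1 tcp [0.611 0.082 0.112] turn [-0.26 -0.03  0.03] shift now [-0.02  1.64  0.14] shift after turn [-0.02  1.64  0.15] F [ 3.1  1.1 -1.1] M [ 0.18 -0.89 -0.02] w 0.0262
```

I'm already in the gap between D and C, so I can probe C's rear flank lightly. One exact tooth back puts C where D was at firm, at tip x of about +0.3.

```bash
python3 -m pendant '[[[-0.2,0,0],[0,0.1,0.1],1],[[0,0,0],[0,0.1,0],1],[[0,0,0],[0,0.1,0],1],[[0,0,0],[0,0.05,0],1],[[0,0,0],[0,0,0],1]]' 
python3 -c "
from h import *
s=rep([.6117,.0821,.1101],17.5)"
```

```text
time: 24.52
tcp_pos: [0.6122, 0.0825, 0.1098]
orientation: [0.591, 0.807, -0.003, -0.002]
force: [0.9, -0.1, 0.6]
grip_width: 0.0266
t 24.52 tcp [0.612 0.083 0.11 ] turn [-0.38 -0.    0.02] shift now [-0.02 -0.06 -0.03] shift after turn [-0.02 -0.06 -0.03] F [ 0.9 -0.1  0.6] M [ 0.12 -0.5   0.02] w 0.0266
```

```bash
python3 -m pendant '[[[-0.2,0,0],[0,0.05,0],1],[[-0.1,0,0],[0,0.05,0],1],[[0,0,0],[0,0.05,0],1],[[0,0,0],[0,0.05,0],1],[[0,0,0],[0,0,0],1]]' 
python3 -c "
from h import *
s=rep([.6117,.0821,.1101],17.5)"
python3 -m pendant '[[[0,0,0],[0,0.05,0],1],[[0,0,0],[0,0.05,0],1],[[0,0,0],[0,0.05,0],1],[[0,0,0],[0,0,0],1],[[0,0,0],[0,0,0],1]]' 
python3 -c "
from h import *
s=rep([.6117,.0821,.1101],17.5)"
```

```text
time: 24.93
tcp_pos: [0.6129, 0.0825, 0.1092]
orientation: [0.591, 0.806, -0.002, -0.001]
force: [-0.2, -0.3, -0.9]
grip_width: 0.0262
t 24.93 tcp [0.613 0.083 0.109] turn [-0.23  0.01  0.01] shift now [-0.01 -0.12 -0.09] shift after turn [-0.01 -0.12 -0.09] F [-0.2 -0.3 -0.9] M [ 0.01 -0.07 -0.04] w 0.0262
time: 25.35
tcp_pos: [0.6143, 0.083, 0.109]
orientation: [0.591, 0.806, -0.002, -0.001]
force: [0.3, -0.0, -1.1]
grip_width: 0.0261
t 25.35 tcp [0.614 0.083 0.109] turn [-0.26  0.01  0.  ] shift now [-0.   -0.27 -0.1 ] shift after turn [-0.   -0.27 -0.11] F [ 0.3 -0.  -1.1] M [-0.02 -0.09  0.04] w 0.0261
```

```bash
python3 -m pendant '[[[-0.1,0,0],[0,0.05,-0.1],1],[[-0.1,0,0],[0,0.05,0],1],[[0,0,0],[0,0.05,0],1],[[0,0,0],[0,0,0],1],[[0,0,0],[0,0,0],1]]' 
python3 -c "
from h import *
s=rep([.6117,.0821,.1101],17.5)"
python3 -m pendant '[[[0,0,0],[0,0.05,0],1],[[0,0,0],[0,0.05,0],1],[[0,0,0],[0,0,0],1],[[0,0,0],[0,0,0],1],[[0,0,0],[0,0,0],1]]' 
python3 -c "
from h import *
s=rep([.6117,.0821,.1101],17.5)"
```

```text
time: 25.77
tcp_pos: [0.6156, 0.0833, 0.1101]
orientation: [0.591, 0.806, -0.001, -0.0]
force: [0.4, -0.3, 0.2]
grip_width: 0.0262
t 25.77 tcp [0.616 0.083 0.11 ] turn [-0.06  0.02  0.  ] shift now [-0.   -0.41  0.  ] shift after turn [-0.   -0.41  0.  ] F [ 0.4 -0.3  0.2] M [ 0.03 -0.05 -0.01] w 0.0262
time: 26.18
tcp_pos: [0.6158, 0.0834, 0.11]
orientation: [0.591, 0.806, -0.001, -0.001]
force: [-1.0, -0.2, -0.1]
grip_width: 0.0262
t 26.18 tcp [0.616 0.083 0.11 ] turn [-0.16  0.03  0.01] shift now [-0.   -0.43 -0.01] shift after turn [-0.   -0.43 -0.01] F [-1.  -0.2 -0.1] M [-0.03  0.07 -0.01] w 0.0262
```

C touches at tip x ≈ 0.0, against +0.2…0.3 for D at firm, so the wheel is one tooth back within about 0.03 rad. Lifting out and returning to the stand.

```bash
python3 -m pendant '[[[0,0,0],[0,-0.15,0],1],[[0,0,0],[0,0,-0.6],1],[[0,0,0],[0,0,-1],1],[[0,0,0],[0,0,-2],1],[[0,0,0],[0,0,-3],1]]' >/dev/null
python3 -m pendant '[[[0,0,0],[0,0,-3],1],[[0,0,0],[0,0,-2],1],[[0,0,0],[0,0,0],1],[[0,0,0],[0,0,0],1],[[0,0,0],[0,0,0],1]]' 
python3 -c "
from h import *
s=rep([.4702,-.3042,.225],-5.4)
shot('top','pics/t6.png')"
```

```text
time: 27.02
tcp_pos: [0.6152, 0.084, 0.2364]
orientation: [0.591, 0.807, 0.001, 0.0]
force: [-0.4, -0.1, -0.2]
grip_width: 0.0267
t 27.02 tcp [0.615 0.084 0.236] turn [ 0.07 -0.03 22.97] shift now [-32.63 -25.54   1.11] shift after turn [-40.01 -10.78   1.14] F [-0.4 -0.1 -0.2] M [-0.03 -0.15 -0.03] w 0.0267
```

```bash
python3 -m pendant '[[[0,0,0],[-3,-2.35,0],1],[[0,0,0],[-3,-2.35,0],1],[[0,0,0],[-3,-2.35,0],1],[[0,0,0],[-3,-2.35,0],1],[[0,0,0],[-3,-2.35,0],1]]'>/dev/null
python3 -m pendant '[[[0,0,0],[-3,-2.35,0],1],[[0,0,0],[-3,-2.35,0],1],[[0,0,0],[-3,-2.35,0],1],[[0,0,0],[-3,-2.35,0],1],[[0,0,0],[-3,-2.35,0],1]]'>/dev/null
python3 -m pendant '[[[0,0,0],[0,0,0],1],[[0,0,6],[0,0,0],1],[[0,0,6],[0,0,0],1],[[0,0,6],[0,0,0],1],[[0,0,3],[0,0,0],1]]'
python3 -c "
from h import *
s=rep([.4702,-.3042,.12],-5.4)"
```

```text
time: 28.32
tcp_pos: [0.4658, -0.2873, 0.2149]
orientation: [0.732, 0.681, -0.005, -0.015]
force: [1.0, 0.2, -1.0]
grip_width: 0.0261
t 28.32 tcp [ 0.466 -0.287  0.215] turn [-1.67 -0.73  1.2 ] shift now [-1.78  0.84  9.45] shift after turn [-1.65  0.6   9.49] F [ 1.   0.2 -1. ] M [-0.03 -0.1  -0.  ] w 0.0261
```

```bash
python3 -m pendant '[[[-1.7,-0.7,1.2],[-1.7,0.6,0],1],[[0,0,0],[0,0,0],1],[[0,0,0],[0,0,3.5],1],[[0,0,0],[0,0,3.5],1],[[0,0,0],[0,0,1],1]]'>/dev/null
python3 -m pendant '[[[0,0,0],[0,0,0],1],[[0,0,0],[0,0,0],1],[[0,0,0],[0,0,0],1],[[0,0,0],[0,0,0],1],[[0,0,0],[0,0,0],1]]'
python3 -c "
from h import *
s=rep([.4702,-.3042,.098],-5.4)"
```

```text
time: 29.15
tcp_pos: [0.4703, -0.3008, 0.1305]
orientation: [0.74, 0.673, -0.0, -0.004]
force: [0.1, -0.4, -1.3]
grip_width: 0.0259
t 29.15 tcp [ 0.47  -0.301  0.131] turn [-0.33 -0.25  0.  ] shift now [-0.35  0.04  3.25] shift after turn [-0.34  0.02  3.25] F [ 0.1 -0.4 -1.3] M [ 0.01 -0.09 -0.04] w 0.0259
```

```bash
python3 -m pendant '[[[-0.3,-0.2,0],[-0.4,0,0],1],[[0,0,0],[0,0,1.5],1],[[0,0,0],[0,0,1],1],[[0,0,0],[0,0,0],1],[[0,0,0],[0,0,0],1]]'
python3 -c "
from h import *
s=rep([.4702,-.3042,.0555],-5.4)"
```

```text
time: 29.57
tcp_pos: [0.4719, -0.3074, 0.1091]
orientation: [0.74, 0.673, 0.001, 0.004]
force: [0.1, 0.1, -1.3]
grip_width: 0.0264
t 29.57 tcp [ 0.472 -0.307  0.109] turn [ 0.42  0.21 -0.05] shift now [ 0.32 -0.24  5.35] shift after turn [ 0.3  -0.2   5.36] F [ 0.1  0.1 -1.3] M [-0.04 -0.13  0.03] w 0.0264
```

```bash
python3 -m pendant '[[[0.3,0.2,0],[0.25,-0.2,0],1],[[0,0,0],[0,0,0.6],1],[[0,0,0],[0,0,0.6],1],[[0,0,0],[0,0,0.6],1],[[0,0,0],[0,0,0],1]]'
python3 -c "
from h import *
s=rep([.4702,-.3042,.0555],-5.4)"
```

```text
time: 29.98
tcp_pos: [0.4706, -0.3049, 0.091]
orientation: [0.74, 0.673, 0.001, 0.002]
force: [0.3, 1.3, -0.1]
grip_width: 0.0261
t 29.98 tcp [ 0.471 -0.305  0.091] turn [ 0.2   0.04 -0.07] shift now [ 0.07 -0.06  3.55] shift after turn [ 0.07 -0.05  3.55] F [ 0.3  1.3 -0.1] M [-0.   -0.06 -0.02] w 0.0261
```

```bash
python3 -m pendant '[[[0.2,0,0],[0.05,-0.05,0.4],1],[[0,0,0],[0,0,0.5],1],[[0,0,0],[0,0,0.5],1],[[0,0,0],[0,0,0],1],[[0,0,0],[0,0,0],1]]'
python3 -c "
from h import *
s=rep([.4702,-.3042,.0555],-5.4)"
python3 -m pendant '[[[0,0,0],[0,0,0.6],1],[[0,0,0],[0,0,0.6],1],[[0,0,0],[0,0,0.3],1],[[0,0,0],[0,0,0],1],[[0,0,0],[0,0,0],1]]'
python3 -c "
from h import *
s=rep([.4702,-.3042,.0555],-5.4)"
```

```text
time: 30.4
tcp_pos: [0.47, -0.304, 0.0746]
orientation: [0.74, 0.673, -0.001, -0.0]
force: [-1.7, -0.4, -1.0]
grip_width: 0.0265
t 30.4 tcp [ 0.47  -0.304  0.075] turn [-0.09  0.01 -0.04] shift now [-0.01  0.02  1.91] shift after turn [-0.01  0.02  1.91] F [-1.7 -0.4 -1. ] M [ 0.03 -0.03  0.01] w 0.0265
time: 30.82
tcp_pos: [0.4701, -0.3041, 0.0579]
orientation: [0.74, 0.673, -0.001, -0.0]
force: [0.3, -0.4, -1.4]
grip_width: 0.0263
t 30.82 tcp [ 0.47  -0.304  0.058] turn [-0.08  0.01 -0.04] shift now [-0.01  0.01  0.24] shift after turn [-0.01  0.01  0.24] F [ 0.3 -0.4 -1.4] M [-0.03 -0.08  0.02] w 0.0263
```

```bash
python3 -m pendant '[[[0,0,0],[0,0,0.2],1],[[0,0,0],[0,0,0.1],1],[[0,0,0],[0,0,0.05],1],[[0,0,0],[0,0,0],1],[[0,0,0],[0,0,0],1]]'
python3 -m pendant '[[[0,0,0],[0,0,0],-1],[[0,0,0],[0,0,0],-1],[[0,0,0],[0,0,0],-1],[[0,0,0],[0,0,0],-1],[[0,0,0],[0,0,0],-1]]'
python3 -m pendant '[[[0,0,0],[0,0,0],-1],[[0,0,0],[0,0,0],-1],[[0,0,0],[0,0,0],-1],[[0,0,0],[0,0,0],-1],[[0,0,0],[0,0,0],-1]]'
python3 -m pendant '[[[0,0,0],[0,0,-0.5],-1],[[0,0,0],[0,0,-1.5],-1],[[0,0,0],[0,0,-2.5],-1],[[0,0,0],[0,0,-3],-1],[[0,0,0],[0,0,-3],-1]]'
python3 -m pendant '[[[0,0,0],[0,0,-3],-1],[[0,0,0],[0,0,-3],-1],[[0,0,0],[0,0,0],-1],[[0,0,0],[0,0,0],-1],[[0,0,0],[0,0,0],-1]]'
```

```text
time: 31.23
tcp_pos: [0.4704, -0.3043, 0.0549]
orientation: [0.74, 0.673, -0.0, 0.0]
force: [-0.3, 1.0, -1.6]
grip_width: 0.026
time: 31.65
tcp_pos: [0.4707, -0.3045, 0.0553]
orientation: [0.74, 0.673, -0.0, 0.001]
force: [0.1, -1.0, -0.4]
grip_width: 0.0549
time: 32.07
tcp_pos: [0.4708, -0.3046, 0.0553]
orientation: [0.74, 0.673, -0.0, 0.001]
force: [0.1, 0.2, -1.3]
grip_width: 0.0885
time: 32.48
tcp_pos: [0.4677, -0.3021, 0.1588]
orientation: [0.739, 0.673, -0.002, -0.005]
force: [1.8, -0.5, 0.5]
grip_width: 0.0929
time: 32.9
tcp_pos: [0.47, -0.3031, 0.2301]
orientation: [0.739, 0.673, -0.0, -0.0]
force: [0.7, 0.0, 0.3]
grip_width: 0.0931
```

```bash
python3 -m pendant '[[[0,0,0],[-3.8,-1.5,0],-1],[[0,0,0],[-3.8,-1.5,0],-1],[[0,0,0],[-3.8,-1.5,0],-1],[[0,0,0],[-3.8,-1.5,0],-1],[[0,0,0],[-3.8,-1.5,0],-1]]'>/dev/null
python3 -m pendant '[[[0,0,0],[-3.8,-1.5,0],-1],[[0,0,0],[-3.8,-1.5,0],-1],[[0,0,0],[0,0,0],-1],[[0,0,0],[0,0,0],-1],[[0,0,0],[0,0,0],-1]]'
python3 -c "
from h import *
t=shot('top','pics/t7.png'); s=shot('side','pics/s7.png')
o=np.zeros((590,800,3),np.uint8)
o[:280,:280]=crop(t,213,148,28,28,10); o[:320,285:795]=cv2.resize(t[190:235,312:384],(510,320),interpolation=cv2.INTER_CUBIC)
o[325:590,:400]=cv2.resize(s[225:311,255:385],(400,265),interpolation=cv2.INTER_CUBIC)
o[325:590,405:758]=cv2.resize(t,(353,265),interpolation=cv2.INTER_AREA)
cv2.imwrite('pics/c7.png',o)
T=t.astype(np.float32).mean(2)
a=np.radians(17.5); c=np.array([.54,.0574]); u=np.array([np.cos(a),np.sin(a)]); v=np.array([-u[1],u[0]])
for yo in (-4,0,4):
    xs=np.arange(-24,25,2); P=[[*(c+u*(.08+x/1000)+v*yo/1000),.085] for x in xs]
    p=w2px('top',P).astype(np.float32); g=cv2.remap(T,p[:,0].copy(),p[:,1].copy(),cv2.INTER_CUBIC)
    print(yo,[f'{x}:{int(q)}' for x,q in zip(xs,g.ravel())])
"
```

```text
time: 33.73
tcp_pos: [0.3341, -0.5632, 0.2163]
orientation: [0.737, 0.676, 0.0, -0.009]
force: [0.7, 0.7, 0.5]
grip_width: 0.0932
-4 ['-24:179', '-22:179', '-20:178', '-18:175', '-16:155', '-14:131', '-12:142', '-10:164', '-8:165', '-6:146', '-4:156', '-2:177', '0:143', '2:97', '4:161', '6:221', '8:156', '10:143', '12:153', '14:117', '16:120', '18:162', '20:184', '22:171', '24:171']
0 ['-24:181', '-22:183', '-20:182', '-18:173', '-16:125', '-14:72', '-12:116', '-10:184', '-8:137', '-6:110', '-4:199', '-2:200', '0:121', '2:85', '4:122', '6:185', '8:186', '10:130', '12:96', '14:97', '16:102', '18:141', '20:177', '22:176', '24:170']
4 ['-24:182', '-22:184', '-20:183', '-18:141', '-16:85', '-14:54', '-12:83', '-10:179', '-8:183', '-6:120', '-4:127', '-2:104', '0:75', '2:95', '4:119', '6:135', '8:120', '10:80', '12:80', '14:101', '16:126', '18:161', '20:174', '22:172', '24:170']
```

View pics/c7.png

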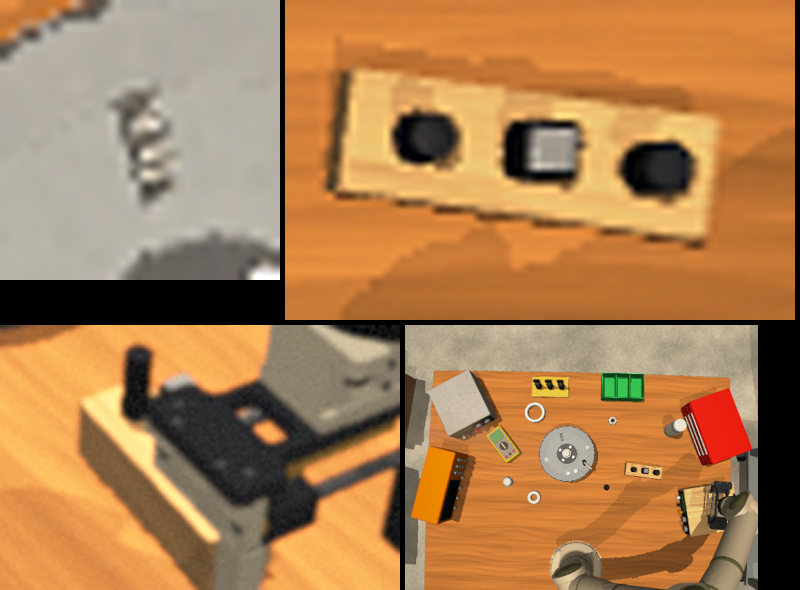

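The spoon stands upright in the middle hole: its cap is at (553,150) in the stand crop and looks as it did at the start. The bystanders in the overview look unmoved. Through the slot, the teeth sit about 1 mm back of their starting pattern, as expected. Handing in.

```bash
python3 -c "
from station import ticket
print(ticket.close_job())"
```

```text
the job is handed in; nothing more can be done
None
```

The brake is adjusted and the job is handed in; it took about 34 s of the 72 s allowed.

- **Tightening:** I took the spoon from the middle hole of the stand and pushed four teeth in turn away from the spindle, at 3–4.5 N while the wheel was free. The wheel came up hard about 1.8 rad on from its start. The highest push I read was about 13.5 N in total (10.6 N sideways, the rest upward), below the 20 N limit.
- **Backing off:** I pushed the wheel back by one tooth. A light touch afterwards found the next tooth about 0.2–0.3 mm from where the last one stood at firm, so the back-off is one tooth to within about 0.03 rad. Dead reckoning from the arm's position gave a slightly larger figure, about 0.67 rad instead of 0.63. I trust the touch more, because it repeats the same geometry.
- **Final pictures:** The spoon is back upright in its hole, the gripper is well clear, and the other items look unmoved. The teeth seen through the slot agree with this, but only coarsely, at about 3 mm per pixel. In the last side view the gripper hides most of the stand, so the spoon's seating was checked from the top view and the release height.

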